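Chock the tubular lamp and drop the rack's stop

ROBOT

A 6-joint arm with a two-finger parallel gripper is mounted at the origin on a cart in front of the work surface, level with it; the furniture and walls round the work are solid. World frame = base frame: x ahead of the robot, y to its left, z up, the work surface at z = 0. Lengths are in m, angles in rad, forces in N, time in s.
With the tool pointing down it reaches from about 0.375 to 0.925 m from the base axis. Payload 5.7 kg.
Tool frame: the origin (TCP) lies midway between the tips of the shut fingers; the grasp point (between the pads) lies 19 mm behind it; z points along the fingers, x is the direction in which the jaws open and shut, and the axes are right-handed (so a half turn about z gives the same grasp; the last joint's range is limited). The gripper opens to 88 mm and grips with 3 to 60 N. Pads are 20 mm wide; open, the fingers measure 115 mm over their backs; the gripper's body (75 mm by 178 mm) begins 61 mm behind the grasp point.
Start: joints at [1.126, 0.359, 1.51, -0, 1.272, -0.115], TCP at [0.194, 0.568, 0.223] pointing down, gripper open.
Joint ranges: [-2.97, 2.97], [-1.01, 2.36], [0.21, 2.38], [-0.96, 4.11], [0.2, 2.71], [-2.98, 2.98]. Speed limits (rad/s): [2.39, 2.39, 3.14, 3.14, 3.14, 3.14].

INTERFACE

Orientations are given as a unit quaternion [x, y, z, w].
In Python, from bench import move_ptp, servo_line, goto_joints, move_gripper, sleep, inverse_kinematics, capture, PlanningError, close_job, spot_in, silhouettes, current_clock, current_joint_pos, current_qvel, current_joint_torque, current_position, current_orientation, current_force, current_torque, current_finger_gap gives the robot as it stands. Calls block until the motion is done:
- move_ptp(position, orientation): joint-space move of the TCP to a pose.
- servo_line(position, orientation=None, rate=0.15, contact_N=None): straight line of the TCP; orientation=None keeps the orientation; rate is the mean speed in m/s. With contact_N (N) it stops when the force on the tool has changed by that much, and returns True; else False.
- goto_joints(angles): joint-space move.
- move_gripper(opening): finger opening in m; the grip force is fixed at half the most; returns when the fingers have stopped.
- sleep(seconds).
- inverse_kinematics(position, orientation): joint angles nearest the present ones, or None.
- capture(name): name is "scene" or "top"; returns a dict with "image" (480x640x3 uint8, blue, green, red), "range_z" (480x640 float32, m along the optical axis (not along the pixel's ray), 0 where there is no reading), "intrinsics" (3x3 intrinsics, pixels), "R" (3x3) and "t" (3): a world point X has camera coordinates R X + t. Camera axes: x right, y down, z forward; pixel columns grow to the right and rows downward; lengths in m; the calibration is good to about 2 mm. A picture is of the moment at which its call begins.
A pose or a line that the arm cannot do raises PlanningError and nothing moves.
- close_job(): hands the job in, once; it reports no verdict.
Trained networks look in the newest picture that a camera, given by its name, has taken for a name from the list of things; names that differ only in an ending like _2 or _b are one class to them, and where a whole thing is asked for, a point or a joint stands for the part that bears it (a point fixed in the world has none). Each returns a list of dicts, best first, with "conf" (0 to 1); they miss things now and then, are a little off and sometimes report something else, mostly with a low value. They report only what shows in the picture. A call takes as long as a camera call.
- spot_in(camera, query): "xy" ([column, row] in pixels, amid what is visible of it).
- silhouettes(camera, query): "region" (480x640 bool, what is visible of it) and "xy" ([column, row] in pixels, amid what is visible of it).
Readings, each from a call of its own:
- current_clock(): time.
- current_joint_pos(): joint angles.
- current_qvel(): joint speeds.
- current_joint_torque(): joint torques, N m.
- current_position(): TCP position.
- current_orientation(): TCP orientation.
- current_force(): force on the tool from outside, world axes, zero at the start.
- current_torque(): the same for the moment, N m.
- current_finger_gap(): finger opening in m.
Only numpy, scipy, OpenCV 4.12 (cv2) and the standard library are available. Lean on these libraries where they do the work, as an engineer would, in place of code of your own. Each camera call takes 0.05 s, during which the arm holds its last target. There are 200 camera calls.

TASK

The round lamp on the sloping rack is kept from rolling down only by two stop fingers, which cover the side where it is to be glued next. Clear the brush off the rack and lay it flat on the bench, push the yellow wedge chock point first, sole flat on the deck, up against the middle of the lamp's low side, and then swing the red-knobbed lever all the way over so that the fingers drop below the deck and the lamp rests on the chock instead. The lamp must not roll away, and the jar, the tin, the tape roll and the gauge block must stay where they are.

Things in the scene. Friction and masses are not known exactly. Their poses are not given: they have to be found in the camera images.
- rack: Fixed sloping rack of aluminium and grey sheet, 164 mm deep (x), 142 mm wide (y); origin at bench height under its middle, z up, x level, pointing to the high side. The flat deck rises 8 degrees towards +x: its top is 36.5 mm above the bench at x = -82 mm, 59.5 mm at x = +82 mm. The sheet sides stand up to 18 mm above the deck beside the lamp only (x = +30 to +80, |y| = 66 to 71 mm).
- deck_mid (a point): Point on the deck's top over the rack's origin, 48 mm above the bench. The deck (y = -66 to +66 mm) has a 16 mm lip along its high edge and two slots for the stop fingers, 18 mm wide, at y = -46 and +46 mm, x = -54 to +26 mm. Behind the rack stands a machine, 170 mm high in front (|y| under 0.35 m, from x = 0.58 m on, robot's axes); the bench's near edge is at x = 0.38 m.
- stop_fingers (a point): Midway between the tips of the two stop fingers: rubber-sleeved rods 12 mm thick at rack y = -46 and +46 mm, which stand 40 mm above the deck at rack x = +4 to +11 mm (joint 0), against the lamp's low side; nothing stands between them.
- lamp: Tubular lamp: cylinder 60 mm in diameter, 120 mm long, aluminium caps, clear middle, black 16 mm gland on one end; 0.35 to 0.65 kg. Origin at its centre, y along its axis. It lies across the deck (axis along rack y), centre at rack x = 41 mm, 84 mm above the bench, leans on the stop fingers and can roll 5 mm uphill before it meets the lip.
- stop_lever (a joint): Hinge of the drop stop (rad): 0 = fingers up, 1.4 = lever fully over, fingers below the deck. The axis runs along the rack's y, at rack x = +12 mm, 29 mm above the bench. Stiff with friction (about 2 N at the knob), it stays where it is left; as the value grows, the knob swings up and over towards the rack's low side.
- lever_knob (a point): Centre of the red ball knob, 26 mm in diameter, on the 10 mm lever rod, 72 mm from the hinge axis, outside the rack's side (rack y = +86 mm). At joint 0 it leans uphill (rack x = +50 mm, 91 mm above the bench), at 1.4 downhill (rack x = -42 mm, 78 mm above the bench).
- chock: Loose yellow wedge chock, black rubber sole, 72 mm long (x), 44 mm wide (y), 0.25 kg, standing on its sole; origin under the sole's middle, z up, x towards the point. The ramp rises at 40 degrees from the point (x = +36) to the flat top, 32 mm high. On the top a grip block, 22 mm wide (y), 32 mm long (x = -35 to -3 mm), reaches from 32 to 55 mm above the sole.
- chock_point (a point): Middle of the chock's front edge, at sole level. When the chock sits on the deck and touches the lamp leaning on its stop fingers, this lies at rack x = +34 mm.
- brush: Flat glue brush with wooden handle, 160 mm long (its y; bristles to -y), 24 mm wide (x), 10 mm thick, 0.04 kg; origin at the centre of its underside, z up out of its flat side. It starts flat on the lower half of the deck, across the slope, its ends reaching out over the sides. Free bench to lay it on: beside the rack, |y| under 0.45 m (robot's axes), between the loose things.
- jar: Loose white plastic jar with green cap, 56 mm in diameter, 79 mm high; origin at the centre of its underside. It stands beside the rack, off its low corner on the side away from the lever.
- needle_tin: Loose round tin, white with a green lid, 71 mm in diameter, 32 mm high; origin at the centre of its underside.
- tape_roll: Loose roll of tan tape lying flat, 104 mm in diameter, 25 mm high; origin at the centre of its underside.
- gauge_block: Loose light grey stepped gauge block, 24 x 50 mm (x, y), 32 mm high; origin at the centre of its underside.

How it is judged:
By the outcome, as a careful person would: the job done as asked, in the order asked, and still so for the second after the job is handed in, with the robot touching nothing.
It also fails if it takes over 64 s, if anything falls off the work surface, if the arm or the gripper's body presses on something with over 40 N, if the wrist force passes 120 N, or if a joint passes its speed limit or range.

## Working session

There is one attempt and no reset: what is moved stays moved. The work goes in short steps, each a Python script; the robot and the scene stay as the last script left them, time stands still between calls to the robot, and variables do not carry over. Pictures are saved under pics/ and viewed, about 8 in all and at most 12, crops included, and the job is handed in when it is done.

```bash
ls; mkdir -p pics; cat > h.py <<'E'
import numpy as np, cv2
from bench import *
from scipy.spatial.transform import Rotation as Rn
def pts(c,mask=None):
    z=c["range_z"]; K=c["intrinsics"]
    m=(z>0) if mask is None else (z>0)&mask
    v,u=np.nonzero(m); d=z[v,u]
    P=np.stack([(u-K[0,2])/K[0,0]*d,(v-K[1,2])/K[1,1]*d,d],1)
    return (P-c["t"])@c["R"]
def proj(c,X):
    p=c["intrinsics"]@(c["R"]@np.asarray(X)+c["t"]); return p[:2]/p[2]
E
python3 - <<'E'
from h import *
print(current_clock(),current_force())
ims=[]
for n in("scene","top"):
    c=capture(n); cv2.imwrite(f"pics/{n}0.png",c["image"])
    print(n,np.round(-c["R"].T@c["t"],3), np.round(c["R"],2).tolist())
    for q in["rack","lamp","stop_fingers","lever_knob","chock","brush","jar","needle_tin","tape_roll","gauge_block"]:
        s=silhouettes(n,q)
        for d in s[:2]:
            if d["conf"]<.3: continue
            P=pts(c,d["region"]); 
            if len(P)<5: print(q,"few");continue
            print(q,round(d["conf"],2),np.round(d["xy"]),len(P),"med",np.round(np.median(P,0),3),"lo",np.round(np.percentile(P,3,0),3),"hi",np.round(np.percentile(P,97,0),3))
print(current_clock())
E
```

```text
pics
0.0 [-0.61315957 -0.11530191 -0.83701244]
scene [ 0.086 -0.703  0.888] [[0.87, -0.5, 0.0], [-0.35, -0.6, -0.72], [0.36, 0.62, -0.69]]
rack 0.66 [307. 275.] 2634 med [ 0.473 -0.063  0.041] lo [ 0.4   -0.121  0.001] hi [0.561 0.044 0.084]
lamp 0.83 [328. 252.] 1168 med [ 0.511 -0.055  0.105] lo [ 0.488 -0.102  0.078] hi [0.545 0.012 0.114]
stop_fingers 0.69 [309. 251.] 329 med [0.492 0.008 0.068] lo [ 0.473 -0.093  0.03 ] hi [0.522 0.054 0.102]
chock 0.64 [263. 177.] 425 med [0.548 0.408 0.02 ] lo [ 0.524  0.378 -0.002] hi [0.587 0.436 0.053]
brush 0.86 [304. 282.] 504 med [ 0.442 -0.065  0.05 ] lo [ 0.417 -0.125  0.04 ] hi [0.467 0.017 0.054]
jar 0.69 [245. 195.] 636 med [0.467 0.33  0.02 ] lo [0.421 0.284 0.001] hi [0.514 0.378 0.026]
jar 0.6 [346. 315.] 762 med [ 0.469 -0.201  0.059] lo [ 0.451 -0.214  0.01 ] hi [ 0.495 -0.172  0.08 ]
needle_tin 0.9 [375. 374.] 962 med [ 0.45  -0.334  0.031] lo [ 0.421 -0.361  0.008] hi [ 0.483 -0.299  0.034]
tape_roll 0.65 [248. 196.] 672 med [0.466 0.326 0.019] lo [ 0.421  0.284 -0.001] hi [0.513 0.378 0.026]
gauge_block 0.54 [431. 377.] 337 
[... 515 characters left out ...]
 [0.497 0.047 0.088] lo [ 0.474 -0.087  0.033] hi [0.524 0.061 0.105]
chock 0.93 [173. 227.] 464 med [0.553 0.414 0.028] lo [0.525 0.383 0.003] hi [0.583 0.444 0.058]
brush 0.94 [343. 264.] 396 med [ 0.443 -0.06   0.05 ] lo [ 0.419 -0.118  0.042] hi [0.466 0.02  0.057]
jar 0.66 [388. 253.] 369 med [ 0.476 -0.177  0.076] lo [ 0.452 -0.203  0.007] hi [ 0.502 -0.156  0.085]
needle_tin 0.7 [434. 259.] 511 med [ 0.455 -0.322  0.031] lo [ 0.424 -0.352  0.022] hi [ 0.485 -0.291  0.038]
tape_roll 0.57 [191. 251.] 535 med [0.469 0.335 0.024] lo [0.423 0.289 0.006] hi [0.515 0.383 0.03 ]
gauge_block 0.76 [456. 223.] 228 med [ 0.555 -0.388  0.019] lo [ 0.534 -0.414 -0.004] hi [ 0.578 -0.369  0.036]
1.1
```

```bash
python3 - <<'E'
import cv2
s=cv2.imread("pics/scene0.png")
cv2.imwrite("pics/sc1.png",cv2.resize(s[150:400,200:480],None,fx=2.8,fy=2.4,interpolation=2)[:600,:800])
t=cv2.imread("pics/top0.png")
cv2.imwrite("pics/tp1.png",cv2.resize(t[190:310,140:480],None,fx=2.3,fy=2.3,interpolation=2))
E
```

```text
(no output)
```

View pics/sc1.png

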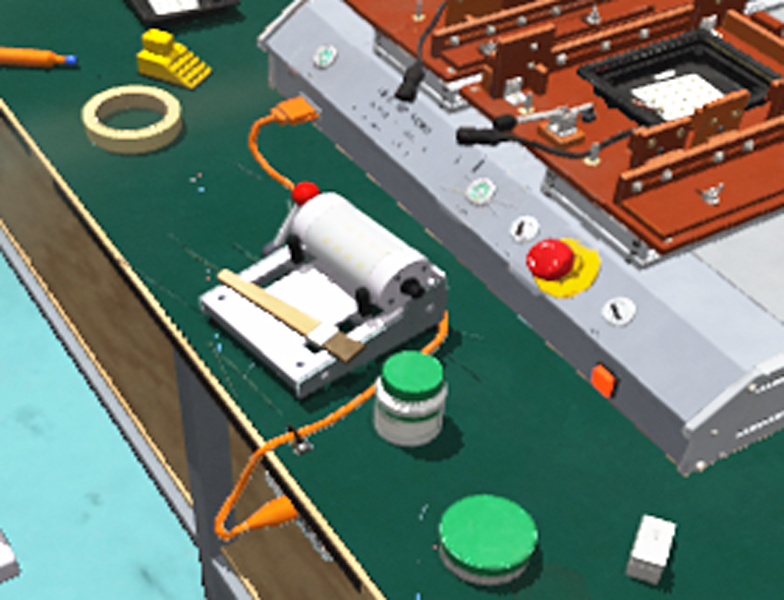

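View pics/tp1.png

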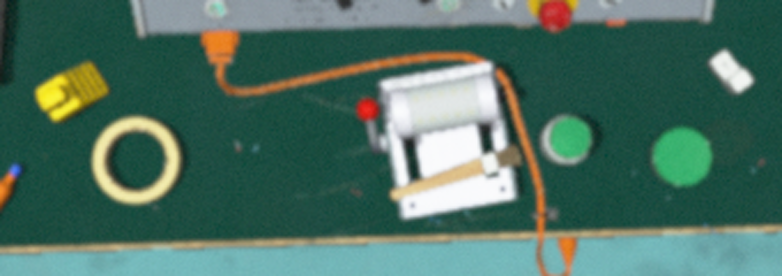

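The brush lies skewed across the lower deck. The red knob is on the +y side of the rack and the lamp's gland on the −y side. The chock is at the far left with its point towards −y/+x. I'll fit the poses from the silhouettes in both cameras.

```bash
cat > fit.py <<'E'
from h import *
from scipy.optimize import minimize
def box(x0,x1,y0,y1,z0,z1): return np.array([[x,y,z] for x in(x0,x1) for y in(y0,y1) for z in(z0,z1)],float)
def prism(xz,y0,y1): return np.array([[x,y,z] for x,z in xz for y in(y0,y1)],float)
a=np.linspace(0,2*np.pi,32,endpoint=False)
MODEL={
"lamp":[prism(np.c_[30*np.cos(a),30*np.sin(a)],-60,60)],
"chock":[prism([(-36,0),(36,0),(-36,32),(-2,32)],-22,22),box(-35,-3,-11,11,32,55)],
"brush":[box(-12,12,-80,80,0,10)],
"rack":[prism([(-82,0),(82,0),(-82,36.5),(82,59.5)],-71,71),prism([(30,45),(80,50),(30,70.2),(80,77.2)],-71,-66),prism([(30,45),(80,50),(30,70.2),(80,77.2)],66,71),
  prism(np.c_[41+30*np.cos(a),84+30*np.sin(a)],-60,60)],
}
S=4
def rend(c,parts,T):
    im=np.zeros((480*S,640*S),np.uint8); K=c["intrinsics"]
    for p in parts:
        q=(p/1000@T[:3,:3].T+T[:3,3])@c["R"].T+c["t"]; q=q@K.T; q=q[:,:2]/q[:,2:]
        cv2.fillConvexPoly(im,cv2.convexHull(np.round((q+.5)*S).astype(np.int32)),255)
    return cv2.resize(im,(640,480),interpolation=cv2.INTER_AREA)/255.
def T(x,y,yaw,z=0,tilt=0):
    M=np.eye(4); M[:3,:3]=(Rn.from_euler("z",yaw)*Rn.from_euler("y",-tilt)).as_matrix(); M[:3,3]=x,y,z; return M
def fit(views,parts,p0,mk=lambda p:T(*p)):
    """views: [(capture, mask, ignore)]"""
    def f(p):
        e=0
        for c,m,ig in views:
            r=rend(c,parts,mk(p)); d=np.abs(r-m); d[ig]=0; e+=d.sum()/max(m.sum(),1)
        return e
    best=None
    for s in (1,-1):
        sim=np.array([p0]+[np.array(p0)+np.eye(3)[i]*[.012,.012,.15][i]*s for i in range(3)])
        r=minimize(f,p0,method="Nelder-Mead",options=dict(initial_simplex=sim,xatol=2e-4,fatol=1e-4,maxiter=120))
        if best is None or r.fun<best.fun: best=r
    return best.x,best.fun
E
cat > m.py <<'E'
from fit import *
C={};M={}
for n in("scene","top"):
    C[n]=capture(n)
    for q in("rack","lamp","chock","brush","lever_knob"):
        s=[d for d in silhouettes(n,q) if d["conf"]>.5]
        M[n,q]=s[0]["region"] if s else np.zeros((480,640),bool)
    P=pts(C[n]); b=(abs(P[:,0]-.45)<.05)&(abs(P[:,1]-.17)<.05); print(n,"bench z",np.median(P[b],0))
    im=C[n]["image"].astype(int); red=(im[...,2]>150)&(im[...,1]<70)&(im[...,0]<70)
    u,v=proj(C[n],[.515,.055,.09]); Y,X=np.mgrid[:480,:640]; red&=np.hypot(X-u,Y-v)<20
    K=C[n]["intrinsics"]; px=np.array([X[red].mean(),Y[red].mean(),1]); d=C[n]["R"].T@np.linalg.solve(K,px); o=-C[n]["R"].T@C[n]["t"]
    print(" knob at z=.091",np.round(o+d*(.091-o[2])/d[2],4),red.sum())
no=np.zeros((480,640),bool)
dil=lambda m:cv2.dilate(m.astype(np.uint8),np.ones((5,5)))>0
for sel in(("scene",),("top",),("scene","top")):
    V=lambda q:[(C[n],M[n,q],no) for n in sel]
    lp=fit(V("lamp"),MODEL["lamp"],[.515,-.035,.15],lambda p:T(*p,.084)); print(sel,"lamp",np.round(lp[0],4),lp[1])
    print(" chock",*fit(V("chock"),MODEL["chock"],[.553,.412,-1.1]))
    print(" brush",*fit(V("brush"),MODEL["brush"],[.442,-.055,.28],lambda p:T(p[0],p[1],p[2],.042,np.radians(8))))
    print(" rack",*fit([(C[n],M[n,"rack"]|M[n,"lamp"],dil(M[n,"brush"])) for n in sel],MODEL["rack"],[.474,-.03,.15]))
E
python3 m.py
```

```text
scene bench z [ 0.44060865  0.17209305 -0.00188039]
 knob at z=.091 [0.5185 0.0523 0.091 ] 57
top bench z [4.50215582e-01 1.69666900e-01 6.18303618e-05]
 knob at z=.091 [0.5179 0.0531 0.091 ] 54
('scene',) lamp [ 0.5214 -0.0382  0.1495] 0.04314332544163176
 chock [ 0.5578959   0.40987626 -0.94260679] 0.15372753267973857
 brush [ 0.44223918 -0.04677509  0.23274208] 0.5815565180941735
 rack [ 0.48683472 -0.03267902  0.13865928] 0.13022382842330568
('top',) lamp [ 0.5209 -0.0349  0.1412] 0.0914667316201843
 chock [ 0.55627969  0.41383035 -1.00571823] 0.08447041883708127
 brush [ 0.44001912 -0.04575533  0.31224961] 0.3382352941176471
 rack [ 0.48204041 -0.03882061  0.15730597] 0.13504024199211365
('scene', 'top') lamp [ 0.5215 -0.0366  0.1434] 0.14622580849093797
 chock [ 0.55656488  0.41357478 -1.01459517] 0.25569696336057823
 brush [ 0.44250171 -0.0485131   0.26062858] 0.9483485019921992
 rack [ 0.48267186 -0.03790305  0.14228866] 0.2858743180838158
```

```bash
cat >> h.py <<'E'
RX,RY,RYAW=.481,-.040,.145
RR=Rn.from_euler("z",RYAW)
def rk(x,y,z): return RR.apply(np.array([x,y,z])/1000)+[RX,RY,0]   # rack mm -> world
SL=np.radians(8)
DECK=(RR*Rn.from_euler("y",-SL))       # deck frame: x upslope, z normal
def quat(xd,zd,keep=None):
    """tool x along xd (either sign), tool z along zd; sign nearest the present joint 6"""
    zd=np.array(zd,float)/np.linalg.norm(zd); xd=np.array(xd,float); xd=xd-zd*(xd@zd); xd/=np.linalg.norm(xd)
    return [Rn.from_matrix(np.c_[s*xd,np.cross(zd,s*xd),zd]).as_quat() for s in(1,-1)]
def pick(pos,qs):
    j=current_joint_pos(); b=None
    for q in qs:
        s=inverse_kinematics(pos,q)
        if s is not None:
            d=abs(np.array(s)-j).max()
            if b is None or d<b[0]: b=(d,q)
    return b[1]
E
cat > brush.py <<'E'
from fit import *
import sys
R=[]
for n in("scene","top"):
    c=capture(n); m=silhouettes(n,"brush")[0]["region"]
    v,u=np.nonzero(m); d=np.c_[u,v,np.ones(len(u))]@np.linalg.inv(c["intrinsics"]).T@c["R"]; o=-c["R"].T@c["t"]
    nrm=DECK.apply([0,0,1]); p0=rk(0,0,48)+nrm*.008
    P=o+d*(((p0-o)@nrm)/(d@nrm))[:,None]
    L=DECK.inv().apply(P-p0); L2=L[:,:2]; mu=L2.mean(0); w=np.linalg.svd(L2-mu,full_matrices=False)[2][0]; w*=np.sign(w[1])
    s=(L2-mu)@w; t=(L2-mu)@np.array([w[1],-w[0]]); mid=mu+w*(s.min()+s.max())/2
    print(n,"deck-frame mid",np.round(mid*1000,1),"ang",np.degrees(np.arctan2(-w[0],w[1])),"len",np.ptp(s)*1e3,"wid",np.ptp(t)*1e3)
    R.append([*mid,np.arctan2(-w[0],w[1])])
x,y,an=np.mean(R,0)
B=DECK*Rn.from_euler("z",an); nrm=DECK.apply([0,0,1])
g=rk(0,0,48)+DECK.apply([x,y,0])
qs=quat(B.apply([1,0,0]),-nrm)
hi=g+nrm*.09; q=pick(hi,qs)
print(g,an,q,inverse_kinematics(hi,q)); 
if len(sys.argv)>1:
    move_gripper(.05); move_ptp(hi,q); 
    print(servo_line(g+nrm*.002,q,rate=.1,contact_N=4),(current_position()-g)@nrm)
    if (current_position()-g)@nrm<.002: servo_line(g+nrm*.002,q)
    move_gripper(.0); print("gap",current_finger_gap())
    servo_line(current_position()+np.array([0,0,.07]),q)
    print("gap",current_finger_gap(),current_clock()); c=capture("scene"); cv2.imwrite("pics/b1.png",cv2.resize(c["image"][170:370,180:440],None,fx=2.5,fy=2.5))
E
python3 brush.py go
```

```text
scene deck-frame mid [-42.6  -7.3] ang 8.750555874017786 len 162.71709250046285 wid 28.379764900382373
top deck-frame mid [-40.4  -4. ] ang 8.562855709983424 len 157.59358370414677 wid 25.255984307515842
[ 0.44117717 -0.05153472  0.04222776] 0.15108801844687397 [9.86652182e-01 1.47144509e-01 6.97561506e-02 2.12339022e-04] [-0.34250737  0.17645451  2.07148916  0.09356345  0.77230384 -0.70167444]
False 0.002281118240828325
gap 0.018753541655506023
gap 0.01851613011094411 7.2833
```

View pics/b1.png

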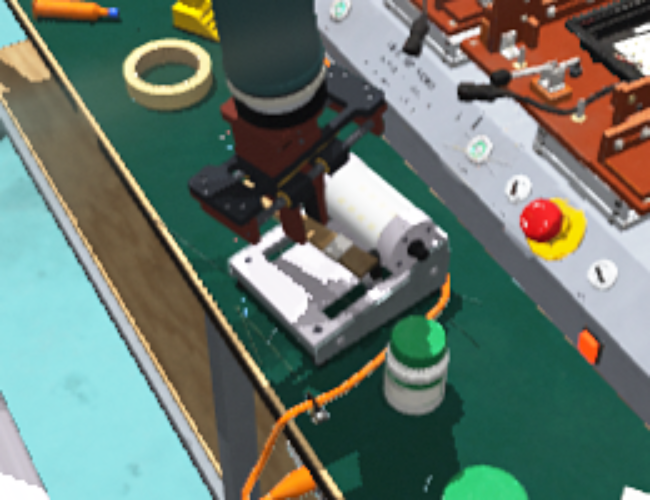

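The brush is held in the jaws (gap 18.5 mm) and clear of the deck, and the lamp is still against its fingers. I'll lay the brush down, then fetch the chock.

```bash
cat > c.py <<'E'
from fit import *
from bench import *
p=current_position(); servo_line([p[0],p[1],.16],rate=.25)
q=pick([.45,.18,.06],quat([1,0,0],[0,0,-1]))
move_ptp([.45,.18,.06],q)
print("touch",servo_line([.45,.18,.002],q,rate=.06,contact_N=2),current_position())
move_gripper(.045); servo_line([.45,.18,.13],q,rate=.25)
c=capture("top"); s=silhouettes("top","chock")
no=np.zeros((480,640),bool)
r=fit([(c,s[0]["region"],no)],MODEL["chock"],[.556,.413,-1.0]); print(s[0]["conf"],r)
P=pts(c); k=(np.hypot(P[:,0]-.546,P[:,1]-.43)<.15); print("highest near chock",np.percentile(P[k,2],99.5),P[k][P[k,2].argmax()])
cv2.imwrite("pics/t2.png",c["image"][150:330,60:420].repeat(2,0).repeat(2,1))
print(current_clock())
E
python3 c.py
```

```text
touch True [0.44935309 0.17987496 0.00215766]
0.62 (array([ 0.55621516,  0.41493974, -0.99421789]), np.float64(0.0659814241486068))
highest near chock 0.1040622657331356 [0.6438513  0.31666049 0.13182404]
10.9583
```

View pics/t2.png

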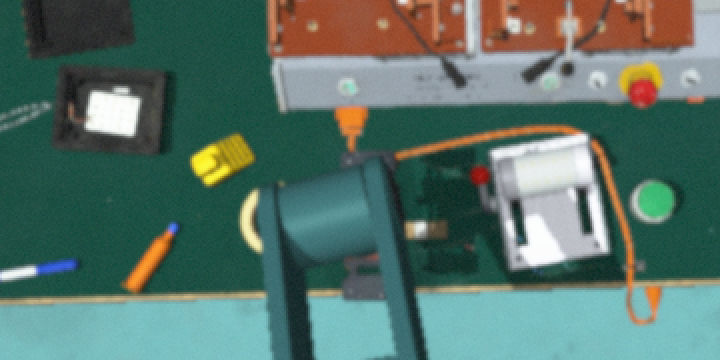

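The brush lies flat on the bench at crop (427,230) and the deck is clear. The way to the chock at (222,160) is free.

```bash
cat > d.py <<'E'
from h import *
cx,cy,cyaw=.5563,.4143,-1.0
Rc=Rn.from_euler("z",cyaw); g=np.array([cx,cy,0])+Rc.apply([-.019,0,.036])
up=np.array([0,0,1.])
nrm=DECK.apply([0,0,1])
def tgt(s,h,y=-.001): return rk(0,0,48)+DECK.apply([s-.019,y,h+.036])
best=None
for q in quat(Rc.apply([0,1,0]),[0,0,-1]):
    rel=Rc.inv()*Rn.from_quat(q); qt=(DECK*rel).as_quat()
    a,b=inverse_kinematics(g+up*.08,q),inverse_kinematics(tgt(-.036,.03),qt)
    print(None if a is None else np.round(a,2),None if b is None else np.round(b,2))
    if a is None or b is None: continue
    cost=max(abs(a[5]),abs(b[5]))
    if best is None or cost<best[0]: best=(cost,q,qt)
_,q,qt=best
move_ptp(g+up*.08,q)
print("contact",servo_line(g,q,rate=.1,contact_N=5),current_position()-g)
move_gripper(0); print("gap",current_finger_gap())
servo_line(g+up*.11,q,rate=.2); print("gap",current_finger_gap(),current_force())
move_ptp(tgt(-.036,.06),qt)
print(current_clock()); np.save("qt.npy",qt)
c=capture("scene"); cv2.imwrite("pics/d1.png",cv2.resize(c["image"][170:370,180:440],None,fx=2.5,fy=2.5))
E
python3 d.py
```

```text
[ 0.57  0.59  1.39 -0.    1.16 -0.  ] [-0.34  0.21  2.12  0.1   0.69 -2.14]
None [-0.34  0.21  2.12  0.1   0.69  1.01]
contact False [0.00051588 0.00033473 0.00060796]
gap 0.021890794281953323
gap 0.022011439693396025 [-0.39108804 -0.41047046 -3.51424197]
15.9833
```

View pics/d1.png

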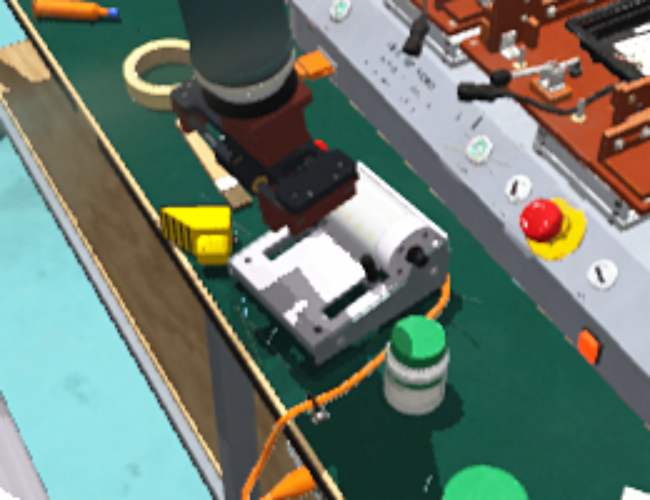

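The picture shows the chock at crop (200,235), apparently off the low side with its ribs turned towards −x, which isn't what I expected. I'll check the state before going on.

```bash
python3 - <<'E'
from h import *
qt=np.load("qt.npy")
print(current_position(), rk(0,0,48)+DECK.apply([-.055,-.001,.096]), current_orientation(),qt, np.round(current_joint_pos(),2),current_qvel().round(3) if hasattr(current_qvel(),'round') else current_qvel(),current_finger_gap(),current_force())
R=Rn.from_quat(current_orientation()).as_matrix(); print(R.round(2))
for n in("scene","top"):
    c=capture(n); 
    for d in silhouettes(n,"chock"):
        P=pts(c,d["region"]); print(n,d["conf"],d["xy"],np.round(np.percentile(P,[3,50,97],axis=0),3).tolist())
    cv2.imwrite(f"pics/e_{n}.png",c["image"])
    print(proj(c,current_position()))
a=cv2.imread("pics/e_scene.png")[170:330,200:400];b=cv2.imread("pics/e_top.png")[180:340,220:420]
cv2.imwrite("pics/e.png",cv2.resize(np.hstack([a,b]),None,fx=2,fy=2,interpolation=2))
E
```

```text
[ 0.41468856 -0.05066817  0.13544945] [ 0.4140309  -0.05078976  0.13541121] [0.65235121 0.75468346 0.05289617 0.0457467 ] [0.65243571 0.75462685 0.05276865 0.04562275] [-0.35  0.15  2.09  0.09  0.78 -2.13] [ 0.004 -0.001 -0.001  0.     0.002 -0.003] 0.0005604690753531376 [-0.00852945  0.57671339  0.18921777]
[[-0.14  0.98  0.14]
 [ 0.99  0.14  0.02]
 [-0.    0.14 -0.99]]
scene 0.68 [262.6, 260.0] [[0.361, 0.031, 0.003], [0.383, 0.067, 0.034], [0.415, 0.104, 0.045]]
[291.12685936 257.38395418]
top 0.72 [295.8, 286.3] [[0.366, 0.045, -0.002], [0.39, 0.072, 0.042], [0.419, 0.101, 0.051]]
top 0.3 [336.0, 236.8] [[0.485, -0.098, 0.089], [0.513, -0.041, 0.108], [0.543, 0.015, 0.117]]
[339.93679244 274.97867921]
```

View pics/e.png

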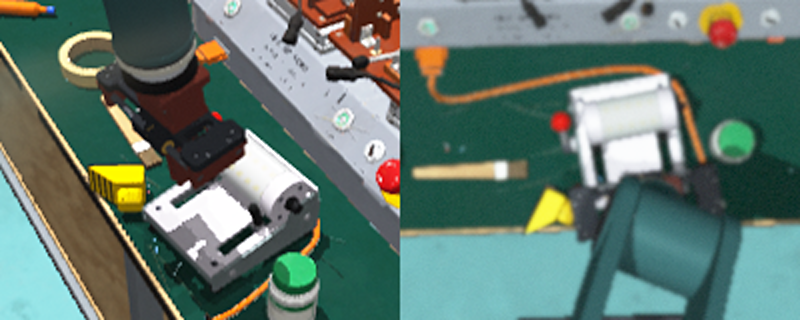

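The gripper gap is 0.6 mm, so the chock was lost on the way and now lies at about (0.39, 0.07) at the bench's near edge. I'll raise the arm and look closely.

```bash
python3 - <<'E'
from h import *
p=current_position(); servo_line([p[0]+.03,-.15,.30],rate=.35)
for n,(u0,u1,v0,v1) in dict(scene=(225,345,200,300),top=(250,370,220,320)).items():
    c=capture(n); cv2.imwrite(f"pics/f_{n}.png",cv2.resize(c["image"][v0:v1,u0:u1],(400,333),interpolation=cv2.INTER_CUBIC)); np.save(f"f_{n}.npy",c,allow_pickle=True)
    d=silhouettes(n,"chock")[0]; P=pts(c,d["region"]); print(n,d["conf"],d["xy"],len(P),np.round(np.percentile(P,[2,50,98],axis=0),3).tolist())
    np.save(f"f_{n}_m.npy",d["region"])
    d=silhouettes(n,"lamp")[0]; P=pts(c,d["region"]); print(n,"lamp",d["conf"],len(P),np.round(np.percentile(P,[2,50,98],axis=0),3).tolist())
cv2.imwrite("pics/f.png",np.hstack([cv2.imread("pics/f_scene.png"),cv2.imread("pics/f_top.png")]))
print(current_clock())
E
```

```text
scene 0.93 [264.2, 262.6] 556 [[0.36, 0.03, 0.004], [0.383, 0.066, 0.034], [0.416, 0.104, 0.046]]
scene lamp 0.6 1236 [[0.481, -0.11, 0.071], [0.506, -0.061, 0.104], [0.546, 0.007, 0.113]]
top 0.81 [294.1, 282.6] 333 [[0.362, 0.036, 0.01], [0.389, 0.07, 0.041], [0.414, 0.106, 0.05]]
top lamp 0.86 1004 [[0.483, -0.104, 0.087], [0.514, -0.042, 0.108], [0.546, 0.017, 0.118]]
17.2417
```

View pics/f.png

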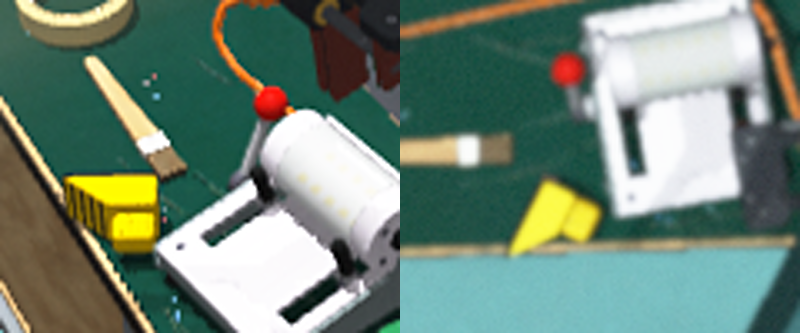

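The chock lies on its side (44 mm high) beside the rack's low corner, with its point at (512,252) over the bench edge. The lamp, lever and brush are untouched. I'll fit its lying pose and plan to regrip it, turn it upright and set it down at its old spot.

```bash
cat > lie.py <<'E'
from fit import *
# lying: y_c down, origin of chock frame at height 22 mm
FL=Rn.from_euler("x",-90)  # placeholder
def L(p):
    M=np.eye(4); yaw=p[2]; x=np.array([np.cos(yaw),np.sin(yaw),0]); y=np.array([0,0,-1.]); M[:3,:3]=np.c_[x,y,np.cross(x,y)]; M[:3,3]=p[0],p[1],.022; return M
E
sed -i '/FL=/d;s/^# lying/from scipy.spatial.transform import Rotation as Rn\n# lying/' lie.py
cat > g.py <<'E'
from lie import *
no=np.zeros((480,640),bool)
C={n:np.load(f"f_{n}.npy",allow_pickle=True).item() for n in("scene","top")}
for sel in(("scene",),("top",),("scene","top")):
    V=[(C[n],np.load(f"f_{n}_m.npy"),no) for n in sel]
    p,e=fit(V,MODEL["chock"],[.395,.075,np.arctan2(.447,-.894)],L); print(sel,p,e)
    M=L(p); W=lambda x,z:(M[:3,:3]@[x/1e3,0,z/1e3]+M[:3,3])
    print([np.round(RR.inv().apply(W(x,z)-[RX,RY,0])[:2]*1e3) for x,z in((-36,0),(-35,55),(-3,55),(36,0),(-58,35),(-58,55))], "point world",W(36,0)[:2])
for t in(50,60,70):
    for yaw in(-1.3,-1.0,-.7,-.4):
      for pos in([.55,.42],[.50,.20],[.53,.40]):
        # standing chock frame Rc, tool z = y_c when upright; partially tilted by (90-t) about x_c
        Rc=Rn.from_euler("z",yaw)*Rn.from_euler("x",-np.radians(90-t))
        zt=Rc.apply([0,1,0]); 
        g=np.array([*pos,.05])
        r=[inverse_kinematics(g,q) for q in quat(Rc.apply([1,0,0]),zt)]
        print(t,yaw,pos,np.round(zt,2),[None if a is None else np.round(a,1).tolist() for a in r]) if any(a is not None for a in r) else 0
E
python3 g.py
```

```text
('scene',) [0.39070588 0.09159275 2.69391808] 0.06953919808497906
[array([-40., 123.]), array([-72.,  78.]), array([-99.,  96.]), array([-100.,  163.]), array([-42.,  82.]), array([-53.,  65.])] point world [0.35825346 0.10717609]
('top',) [0.39028693 0.09482652 2.66581938] 0.08948200175592626
[array([-41., 126.]), array([-74.,  81.]), array([-100.,  100.]), array([-100.,  167.]), array([-43.,  84.]), array([-55.,  68.])] point world [0.35828513 0.11131545]
('scene', 'top') [0.39080701 0.09383753 2.65676287] 0.2003966438795567
[array([-41., 124.]), array([-74.,  80.]), array([-100.,   99.]), array([-99., 167.]), array([-44.,  83.]), array([-55.,  67.])] point world [0.35895585 0.11061561]
50 -1.3 [0.55, 0.42] [ 0.74  0.2  -0.64] [[0.7, 0.7, 2.1, 3.8, 0.6, -1.9], [0.7, 0.7, 2.1, 3.8, 0.6, 1.3]]
50 -1.3 [0.53, 0.4] [ 0.74  0.2  -0.64] [[0.7, 0.7, 2.2, 3.8, 0.6, -1.8], [0.7, 0.7, 2.2, 3.8, 0.6, 1.3]]
50 -1.0 [0.55, 0.42] [ 0.64  0.41 -0.64] [[0.5, 0.7, 2.2, 3.1, 0.6, -1.6], [0.5, 0.7, 2.2, 3.1, 0.6, 1.6]]
50 -1.0 [0.53, 0.4] [ 0.64  0.41 -0.64] [[0.5, 0.7, 2.2, 3.1, 0.7, -1.6], [0.5, 0.
[... 1774 characters left out ...]
5, 1.0, 2.3, 3.1, 1.4, -1.6], [0.5, 1.0, 2.3, 3.1, 1.4, 1.6]]
70 -1.0 [0.53, 0.4] [ 0.79  0.51 -0.34] [[0.5, 1.1, 2.4, 3.1, 1.5, -1.6], [0.5, 1.1, 2.4, 3.1, 1.5, 1.6]]
70 -0.7 [0.55, 0.42] [ 0.61  0.72 -0.34] [[0.2, 1.0, 2.3, 2.5, 1.3, -1.7], [0.2, 1.0, 2.3, 2.5, 1.3, 1.5]]
70 -0.7 [0.53, 0.4] [ 0.61  0.72 -0.34] [[0.2, 1.0, 2.3, 2.5, 1.4, -1.7], [0.2, 1.0, 2.3, 2.5, 1.4, 1.4]]
70 -0.4 [0.55, 0.42] [ 0.37  0.87 -0.34] [[0.1, 1.0, 2.1, 2.0, 1.2, -1.5], [0.1, 1.0, 2.1, 2.0, 1.2, 1.6]]
70 -0.4 [0.5, 0.2] [ 0.37  0.87 -0.34] [[-0.5, 1.0, 2.2, 1.5, 1.2, -1.6], [-0.5, 1.0, 2.2, 1.5, 1.2, 1.5]]
70 -0.4 [0.53, 0.4] [ 0.37  0.87 -0.34] [[0.0, 1.0, 2.2, 2.0, 1.2, -1.6], [0.0, 1.0, 2.2, 2.0, 1.2, 1.6]]
```

```bash
cat > k.py <<'E'
from lie import *
C=np.load("f_top.npy",allow_pickle=True).item(); P=pts(C); k=(P[:,0]>.36)&(P[:,0]<.68)&(P[:,1]>.45)&(P[:,1]<.68); print("tall left",P[k][P[k,2]>.03].min(0),P[k][P[k,2]>.03].max(0))
for t in(55,65):
  for yaw in(1.6,2.2,2.66,3.1,3.6):
    for pos in([.55,.42],[.50,.42],[.46,.43],[.52,.20]):
        x=np.array([np.cos(yaw),np.sin(yaw),0]); s=np.cross([0,0,1.],x)*-1  # -z_c lying = sole outward
        s=np.cross(x,[0,0,1.])*-1
        Ml=L([0,0,yaw])[:3,:3]; s=-Ml[:,2]
        rot=Rn.from_rotvec(np.radians(t)*np.cross(s,[0,0,-1.]))
        zt=rot.apply([0,0,-1.]); lean=-zt
        g=np.array([*pos,.05])
        for q0 in quat(x,[0,0,-1]):
            a=inverse_kinematics(np.array([*pos,.08]),q0); b=inverse_kinematics(g,(rot*Rn.from_quat(q0)).as_quat())
            if a is not None and b is not None: print(t,yaw,pos,"lean",lean.round(2),np.round(a,1),np.round(b,1))
E
python3 k.py
```

```text
tall left [0.40084635 0.49454186 0.03002741] [0.67993101 0.64567991 0.03747737]
55 1.6 [0.55, 0.42] lean [0.82 0.02 0.57] [ 0.6  0.6  1.4 -0.   1.1 -1. ] [ 0.4  1.2  0.6  0.4  2.2 -1.1]
55 1.6 [0.55, 0.42] lean [0.82 0.02 0.57] [ 0.6  0.6  1.4 -0.   1.1  2.1] [0.4 1.2 0.6 0.4 2.2 2. ]
55 1.6 [0.5, 0.42] lean [0.82 0.02 0.57] [ 0.6  0.6  1.5 -0.   1.  -1. ] [ 0.4  1.1  0.8  0.4  2.1 -1.2]
55 1.6 [0.5, 0.42] lean [0.82 0.02 0.57] [ 0.6  0.6  1.5 -0.   1.   2.1] [0.4 1.1 0.8 0.4 2.1 2. ]
55 1.6 [0.46, 0.43] lean [0.82 0.02 0.57] [ 0.6  0.5  1.6 -0.   1.  -1. ] [ 0.4  1.1  0.9  0.4  2.  -1.2]
55 1.6 [0.46, 0.43] lean [0.82 0.02 0.57] [ 0.6  0.5  1.6 -0.   1.   2.2] [0.4 1.1 0.9 0.4 2.  2. ]
55 1.6 [0.52, 0.2] lean [0.82 0.02 0.57] [ 0.2  0.5  1.8 -0.   0.9 -1.4] [ 0.2  1.   1.   0.1  2.  -1.4]
55 1.6 [0.52, 0.2] lean [0.82 0.02 0.57] [ 0.2  0.5  1.8 -0.   0.9  1.8] [0.2 1.  1.  0.1 2.  1.7]
55 2.2 [0.55, 0.42] lean [0.66 0.48 0.57] [ 0.6  0.6  1.4 -0.   1.1 -1.6] [ 0.6  1.3  0.4 -0.1  2.4 -1.6]
55 2.2 [0.55, 0.42] lean [0.66 0.48 0.57] [ 0.6  0.6  1.4 -0.   1.1  1.5] [ 0.6  1.3  0.4 -0.1
[... 5861 characters left out ...]
.5  1.6 -0.   1.   0.7] [ 0.9  1.2  0.8 -0.6  2.1  1. ]
65 3.1 [0.52, 0.2] lean [0.04 0.91 0.42] [ 0.2  0.5  1.8 -0.   0.9 -2.9] [ 0.7  1.   1.3 -0.7  1.7 -2.1]
65 3.1 [0.52, 0.2] lean [0.04 0.91 0.42] [ 0.2  0.5  1.8 -0.   0.9  0.3] [ 0.7  1.   1.3 -0.7  1.7  1. ]
65 3.6 [0.55, 0.42] lean [-0.4   0.81  0.42] [ 0.6  0.6  1.4 -0.   1.1  0.1] [ 1.   1.1  1.1 -0.9  1.7  0.8]
65 3.6 [0.5, 0.42] lean [-0.4   0.81  0.42] [ 0.6  0.6  1.5 -0.   1.   0.1] [ 1.   1.1  1.2 -0.9  1.7  0.8]
65 3.6 [0.46, 0.43] lean [-0.4   0.81  0.42] [ 0.6  0.5  1.6 -0.   1.  -3. ] [ 1.1  1.1  1.2 -0.8  1.7 -2.3]
65 3.6 [0.46, 0.43] lean [-0.4   0.81  0.42] [ 0.6  0.5  1.6 -0.   1.   0.2] [ 1.1  1.1  1.2 -0.8  1.7  0.9]
```

```bash
cat > s1.py <<'E'
from lie import *
p=[.3907,.0930,2.675]; M=L(p)
g=M[:3,:3]@[-.019,0,.0275]+M[:3,3]; g[2]=.012
qs=quat(M[:3,2],[0,0,-1]); up=np.array([0,0,1.])
D=L([.50,.42,2.5]); d=D[:3,:3]@[-.019,0,.0275]+D[:3,3]; d[2]=.0125
dR=Rn.from_matrix(D[:3,:3])*Rn.from_matrix(M[:3,:3]).inv()
c=[]
for q in qs:
    q2=(dR*Rn.from_quat(q)).as_quat(); a,b=inverse_kinematics(g+up*.1,q),inverse_kinematics(d+up*.1,q2)
    if a is not None and b is not None: c.append((max(abs(a[5]),abs(b[5])),q,q2))
_,q,q2=min(c,key=lambda t:t[0])
move_gripper(.072); move_ptp(g+up*.1,q)
print("contact",servo_line(g,q,rate=.12,contact_N=4),current_position()-g)
move_gripper(0); print("gap",current_finger_gap())
servo_line(g+up*.05,q,rate=.1); servo_line(g+up*.20,q,rate=.3); print("gap",current_finger_gap())
move_ptp(d+up*.19,q2); print("gap",current_finger_gap(),current_clock())
servo_line(d+up*.02,q2,rate=.25)
print("contact",servo_line(d,q2,rate=.05,contact_N=2),current_position()-d,"gap",current_finger_gap())
move_gripper(.08); servo_line(d+up*.07,q2,rate=.25); print(current_clock())
E
python3 s1.py
```

```text
contact False [ 0.000593   -0.00018552  0.0004329 ]
gap 0.05501279530854083
gap 0.05476271314170854
gap 0.05454873556863409 23.5
contact True [0.00128836 0.00039867 0.01209418] gap 0.054833607131469
25.6167
```

```bash
cat > s2.py <<'E'
from lie import *
p=current_position(); servo_line([p[0],p[1],.2],rate=.35); move_ptp([.42,.15,.22],quat([1,0,0],[0,0,-1])[0] if False else current_orientation())
no=np.zeros((480,640),bool); V=[];I=[]
for n in("scene","top"):
    c=capture(n); d=silhouettes(n,"chock")[0]; P=pts(c,d["region"]); print(n,d["conf"],d["xy"],len(P),np.round(np.percentile(P,[2,50,98],axis=0),3).tolist())
    V.append((c,d["region"],no)); u,v=map(int,d["xy"]); I.append(cv2.resize(c["image"][max(v-50,0):v+50,max(u-60,0):u+60],(400,333),interpolation=cv2.INTER_CUBIC))
cv2.imwrite("pics/s2.png",np.hstack(I))
for vv in(V[:1],V[1:],V): print(*fit(vv,MODEL["chock"],[.50,.42,2.5],L))
print(current_clock())
E
python3 s2.py
```

```text
scene 0.7 [240.1, 178.5] 170 [[0.472, 0.371, 0.006], [0.481, 0.412, 0.032], [0.528, 0.441, 0.05]]
top 0.57 [174.4, 250.8] 487 [[0.471, 0.364, -0.0], [0.493, 0.402, 0.044], [0.526, 0.449, 0.055]]
[0.50315008 0.42221029 2.53644123] 1.4849826989619377
[0.50250595 0.42832572 2.5169733 ] 0.16851471594798081
[0.50373282 0.42601244 2.50888587] 1.7056894244592387
27.2833
```

View pics/s2.png

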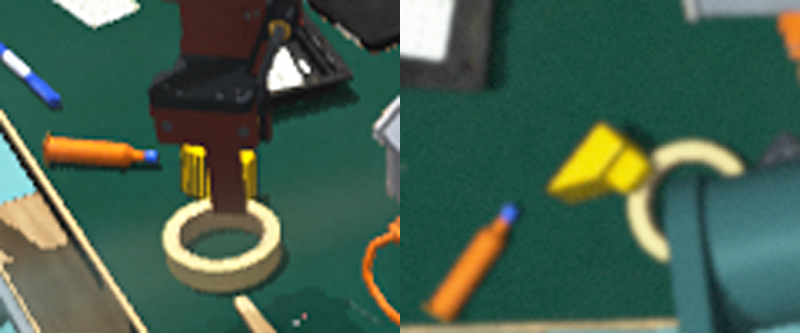

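The crop shows the chock's block corner resting on the tape roll at about (650,175): I set it down too close, and it leans roughly 15°. Next I'll grip the block along the chock's length, lift it off, turn it at a clear spot and check the tape.

```bash
cat > s3.py <<'E'
from lie import *
up=np.array([0,0,1.]); T0=np.radians(16)
def Lt(p,t=T0):
    M=L([0,0,p[2]]); R=M[:3,:3]; s=-R[:,2]
    rot=Rn.from_rotvec(t*np.cross(s,[0,0,-1.])).as_matrix(); R=rot@R
    M[:3,:3]=R; M[:3,3]=np.array([p[0],p[1],0])-R@np.array([0,.022,0]); return M   # p = pivot edge middle on bench
c=capture("top"); d=silhouettes("top","chock")[0]
p,e=fit([(c,d["region"],np.zeros((480,640),bool))],MODEL["chock"],[.503,.425,2.51],Lt); print(p,e)
M=Lt(p); g=M[:3,:3]@[-.019,0,.044]+M[:3,3]; print("block centre",g); g[2]=.029
x=M[:3,0]; s=np.cross([0,0,1.],x); s=-L([0,0,p[2]])[:3,2]
rot=Rn.from_rotvec(np.radians(50)*np.cross(s,[0,0,-1.]))
dst=np.array([.545,.445,.11]); cand=[]
for q in quat(x,[0,0,-1]):
    q2=(rot*Rn.from_quat(q)).as_quat(); a,b=inverse_kinematics(g+up*.09,q),inverse_kinematics(dst,q2)
    if a is not None and b is not None and inverse_kinematics(dst*[1,1,0]+up*.042,q2) is not None: cand.append((abs(a[5]),q,q2,a,b))
_,q,q2,a,b=min(cand,key=lambda t:t[0]); print(np.round(a,2),np.round(b,2))
move_gripper(.044); move_ptp(g+up*.09,q)
print("contact",servo_line(g,q,rate=.1,contact_N=4),current_position()-g)
move_gripper(0); print("gap",current_finger_gap())
servo_line(g+up*.12,q,rate=.2); print("gap",current_finger_gap())
move_ptp(dst+up*.06,q2); servo_line(dst*[1,1,0]+up*.065,q2,rate=.2); print("gap",current_finger_gap(),current_clock())
c=capture("scene"); cv2.imwrite("pics/s3.png",cv2.resize(c["image"][100:240,180:350],(728,600),interpolation=cv2.INTER_CUBIC)); np.save("q2.npy",q2)
E
python3 s3.py
```

```text
[0.49722183 0.41904597 2.50418534] 0.0921360476249948
block centre [0.49092915 0.37862168 0.0332758 ]
[ 0.55  0.49  1.58 -0.    1.07  1.18] [ 0.69  1.18  0.48 -0.26  2.33  1.23]
contact False [0.00050284 0.00032088 0.00058337]
gap 0.03211511507852953
gap 0.032115863569460536
gap 0.03245623605300611 33.7917
```

View pics/s3.png

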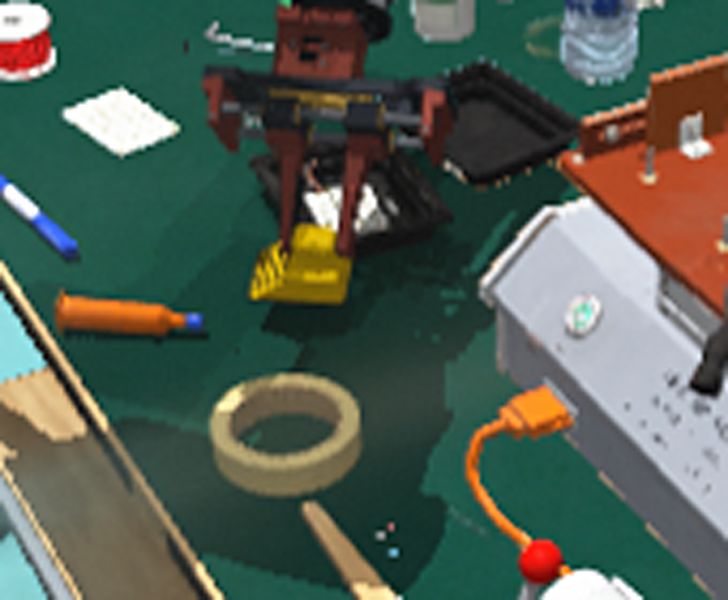

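The jaws hold the chock almost upright, with its point towards the left at crop (255,295). I'll set it down and refit.

```bash
cat > s4.py <<'E'
from fit import *
q2=np.load("q2.npy"); p=current_position(); z=Rn.from_quat(current_orientation()).apply([0,0,1])
print("contact",servo_line([p[0],p[1],.038],q2,rate=.04,contact_N=2),current_position())
move_gripper(.05); servo_line(current_position()-z*.08,q2,rate=.25)
qd=pick([.45,.1,.22],quat([1,0,0],[0,0,-1])); move_ptp([.45,.1,.22],qd)
c=capture("top"); no=np.zeros((480,640),bool); d=silhouettes("top","chock")[0]
print(d["conf"],*fit([(c,d["region"],no)],MODEL["chock"],[.535,.41,2.5]))
P=pts(c,d["region"]); print(np.round(np.percentile(P,[2,50,98],axis=0),3).tolist())
a=np.array([[np.cos(t),np.sin(t)] for t in np.linspace(0,6.28,32)])*52
cyl=[np.array([[x,y,z] for x,y in a for z in(0,25)])]
for f in("0",""):
    pass
tp=silhouettes("top","tape_roll")[0]
m=tp["region"].astype(np.uint8); m=cv2.morphologyEx(m,cv2.MORPH_CLOSE,np.ones((3,3))); cs=cv2.findContours(m,0,2)[0]; m[:]=0; cv2.drawContours(m,[max(cs,key=cv2.contourArea)],-1,1,-1)
print("tape",tp["conf"],fit([(c,m>0,no)],cyl,[.469,.335,0.]),np.round(np.percentile(pts(c,tp["region"]),[3,50,97],axis=0),3).tolist())
u,v=map(int,d["xy"]); cv2.imwrite("pics/s4.png",cv2.resize(c["image"][v-40:v+60,u-50:u+100],(750,500),interpolation=cv2.INTER_CUBIC)); print(current_clock())
E
python3 s4.py
```

```text
contact True [0.54557169 0.44480365 0.04352837]Traceback (most recent call last):
  File "s4.py", line 4, in <module>
    move_gripper(.05); servo_line(current_position()-z*.08,q2,rate=.25)
                       ~~~~~~~~~~^^^^^^^^^^^^^^^^^^^^^^^^^^^^^^^^^^^^^^
bench.PlanningError: the arm cannot follow that straight line within its joint ranges
```

```bash
sed -i '3d;s/^move_gripper(.05); .*/servo_line(current_position()+np.array([0,0,.09]),q2,rate=.25)/' s4.py; sed -n 1,6p s4.py; python3 s4.py
```

```text
from fit import *
q2=np.load("q2.npy"); p=current_position(); z=Rn.from_quat(current_orientation()).apply([0,0,1])
servo_line(current_position()+np.array([0,0,.09]),q2,rate=.25)
qd=pick([.45,.1,.22],quat([1,0,0],[0,0,-1])); move_ptp([.45,.1,.22],qd)
c=capture("top"); no=np.zeros((480,640),bool); d=silhouettes("top","chock")[0]
print(d["conf"],*fit([(c,d["region"],no)],MODEL["chock"],[.535,.41,2.5]))
0.9 [0.54344094 0.47415725 2.49412242] 0.05758252668155871
[[0.51, 0.438, -0.001], [0.544, 0.466, 0.027], [0.58, 0.504, 0.059]]
tape 0.69 (array([ 0.46523784,  0.33274327, -0.05883543]), np.float64(0.03247127926060292)) [[0.418, 0.282, -0.001], [0.464, 0.337, 0.023], [0.512, 0.379, 0.031]]
36.9667
```

View pics/s4.png

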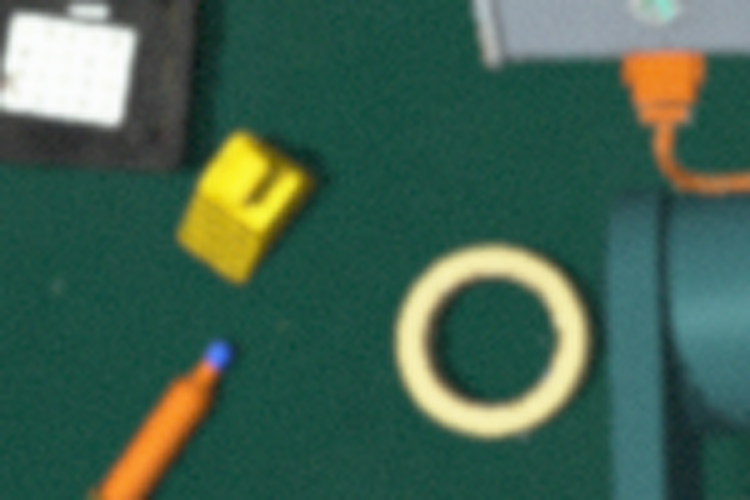

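The chock stands on its sole at crop (245,205), clear of tray and tape. I'll pick it up, carry it high, and set it on the deck below the lamp.

```bash
cat > s5.py <<'E'
from h import *
from scipy.spatial.transform import Slerp
cx,cy,cyaw=.5434,.4742,2.494
Rc=Rn.from_euler("z",cyaw); g=np.array([cx,cy,0])+Rc.apply([-.019,0,.037]); up=np.array([0,0,1.])
def tgt(s,h,y=-.001): return rk(0,0,48)+DECK.apply([s-.019,y,h+.037])
best=None
hi=tgt(-.036,.02); hi[2]=.25
for q in quat(Rc.apply([0,1,0]),[0,0,-1]):
    rel=Rc.inv()*Rn.from_quat(q); qt=(DECK*rel).as_quat()
    a,b=inverse_kinematics(g+up*.05,q),inverse_kinematics(hi,qt)
    print(None if a is None else np.round(a,2),None if b is None else np.round(b,2))
    if a is None or b is None: continue
    cost=abs(a[5]-b[5])
    if best is None or cost<best[0]: best=(cost,q,qt)
_,q,qt=best
move_gripper(.04); move_ptp(g+up*.06,q)
print("contact",servo_line(g,q,rate=.1,contact_N=5),current_position()-g)
move_gripper(0); print("gap",current_finger_gap())
servo_line(g+up*.21,q,rate=.3)
try: servo_line(hi,qt,rate=.35)
except PlanningError as e: print(e); move_ptp(hi,qt)
print("gap",current_finger_gap(),current_clock())
servo_line(tgt(-.036,.012),qt,rate=.2)
f0=current_force(); print("down",servo_line(tgt(-.036,-.002),qt,rate=.03,contact_N=3),"height",DECK.inv().apply(current_position()-tgt(-.036,0))*1e3,"dF",current_force()-f0)
np.save("qt.npy",qt); print("gap",current_finger_gap(),current_clock())
import json
t0=cv2.imread("pics/top0.png"); c=capture("top"); t=c["image"]
T=t0[225:278,164:217]
for nm,im in(("then",t0),("now",t)):
    r=cv2.matchTemplate(im[215:290,150:230],T,cv2.TM_CCOEFF_NORMED); print(nm,r.max(),np.unravel_index(r.argmax(),r.shape))
P=pts(c,silhouettes("top","lamp")[0]["region"]); print("lamp",np.round(np.percentile(P,[3,50,97],axis=0),3).tolist())
E
python3 s5.py
```

```text
[ 0.6   0.66  1.34 -0.    1.14  2.82] [-0.34 -0.01  1.92  0.07  1.11 -2.09]
[ 0.6   0.66  1.34 -0.    1.14 -0.33] [-0.34 -0.01  1.92  0.07  1.11  1.05]
contact False [0.00032067 0.0001624  0.00027322]
gap 0.021575092569925455
gap 0.021838137218249204 43.3667
down True height [ 0.52510966 -0.20865947  0.21934599] dF [0.78522322 0.43791584 2.11992164]
gap 0.02171928066846002 44.75
then 1.0 (np.int64(10), np.int64(14))
now 0.84536564 (np.int64(11), np.int64(16))
lamp [[0.485, -0.102, 0.088], [0.514, -0.044, 0.108], [0.544, 0.014, 0.116]]
```

```bash
cat > s6.py <<'E'
from h import *
qt=np.load("qt.npy")
def tgt(s,h,y=-.001): return rk(0,0,48)+DECK.apply([s-.019,y,h+.037])
D=lambda:(DECK.inv().apply(current_position()-tgt(0,0))*1e3).round(1)
F=lambda:DECK.inv().apply(current_force()).round(2)
servo_line(tgt(-.012,.0002),qt,rate=.06); print(D(),F())
print("touch",servo_line(tgt(.007,.0002),qt,rate=.02,contact_N=2.5),D(),F(),current_finger_gap(),current_clock())
c=capture("scene"); cv2.imwrite("pics/s6.png",cv2.resize(c["image"][200:320,230:390],(800,600),interpolation=cv2.INTER_CUBIC))
P=pts(c,silhouettes("scene","lamp")[0]["region"]); print("lamp",np.round(np.percentile(P,[3,50,97],axis=0),3).tolist())
E
python3 s6.py
```

```text
[-11.5  -0.1   0.2] [0.6  0.98 0.03]
touch True [-11.4  -0.    0.1] [-0.19 -0.26  4.34] 0.021544938149951894 45.6917
lamp [[0.493, -0.116, 0.064], [0.516, -0.099, 0.099], [0.544, -0.002, 0.113]]
```

View pics/s6.png

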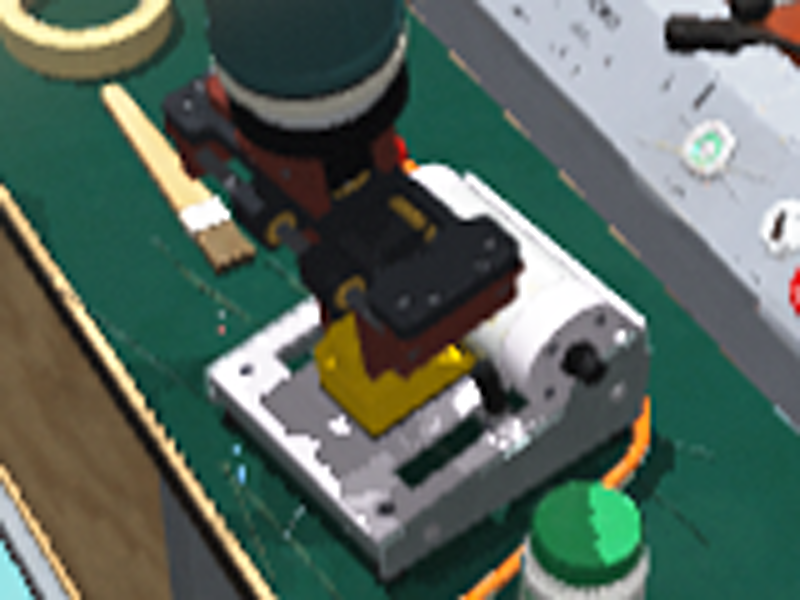

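The chock sits flat on the deck between the slots, point uphill, short of the lamp. The stop came from a change in vertical load, so I'll continue in small steps and watch the along-deck force.

```bash
cat > s7.py <<'E'
from h import *
qt=np.load("qt.npy")
def tgt(s,h,y=-.001): return rk(0,0,48)+DECK.apply([s-.019,y,h+.037])
D=lambda:(DECK.inv().apply(current_position()-tgt(0,0))*1e3).round(1)
F=lambda:DECK.inv().apply(current_force()).round(2)
s=-.0115
while s<.007:
    s+=.002 if s<-.004 else .0015
    servo_line(tgt(s,.0006),qt,rate=.02); f=F(); print(D(),f,round(current_clock(),2))
    if f[0]<-4 and s>-.004: break
E
python3 s7.py
```

```text
[-10.    0.2   0.3] [ 1.26 -0.09 -3.06] 46.06
[-7.9  0.3  0.3] [ 0.79 -0.28 -4.31] 46.31
[-6.   0.3  0.4] [-2.21  0.21 -3.39] 46.56
[-3.3 -0.   0.6] [-0.51  0.82 -3.28] 46.81
[-1.7 -0.1  0.6] [-1.66 -0.06 -3.86] 47.06
[-0.3 -0.1  0.6] [-1.43  0.63 -3.19] 47.31
[ 1.3 -0.1  0.6] [-0.2   0.92 -3.22] 47.56
[ 2.7 -0.   0.6] [-1.72  0.59 -3.44] 47.81
[ 4.3 -0.1  0.6] [-2.53 -0.27 -3.7 ] 48.06
[ 5.7 -0.   0.6] [-1.25  0.84 -3.17] 48.31
[7.1 0.  0.6] [-2.6   0.05 -4.67] 48.56
[7.8 0.2 0.4] [-4.1   0.21 -4.32] 48.81
```

```bash
cat > s8.py <<'E'
from fit import *
qt=np.load("qt.npy")
def tgt(s,h,y=-.001): return rk(0,0,48)+DECK.apply([s-.019,y,h+.037])
servo_line(tgt(.0068,-.0002),qt,rate=.03); print(DECK.inv().apply(current_force()).round(2))
move_gripper(.034); servo_line(tgt(.0068,.04),qt,rate=.15)
p=rk(60,120,0); p[2]=.23; move_ptp(p,qt); move_gripper(0)
no=np.zeros((480,640),bool); V={}
for n in("scene","top"):
    c=capture(n); V[n]=(c,)
    for q in("lamp","chock"):
        d=silhouettes(n,q)[0]; V[n,q]=(c,d["region"],no); print(n,q,round(d["conf"],2),np.round(np.percentile(pts(c,d["region"]),[3,50,97],axis=0),3).tolist())
rl=lambda p:(RR.inv().apply([p[0]-RX,p[1]-RY,0])[:2]*1e3).round(1)
im=V["scene"][0]["image"]; cv2.imwrite("pics/s8.png",cv2.resize(im[200:320,230:390],(800,600),interpolation=cv2.INTER_CUBIC))
o=rk(0,0,48)
dil=lambda m:cv2.dilate(m.astype(np.uint8),np.ones((5,5)))>0
def mk(p):
    M=np.eye(4); R=(Rn.from_euler("z",p[2])*Rn.from_euler("y",-SL)); M[:3,:3]=R.as_matrix(); l=rl(p); M[:3,3]=p[0],p[1],.048+l[0]/1e3*np.tan(SL); return M
for n in("scene","top"):
    a,e=fit([V[n,"lamp"]],MODEL["lamp"],[.523,-.036,.145],lambda p:T(*p,.0845)); print(n,"lamp rack",rl(a),a[2],e)
    c,m,_=V[n,"chock"]; a,e=fit([(c,m,dil(V[n,"lamp"][1]))],MODEL["chock"],[.484,-.04,.145],mk); print(n,"chock rack",rl(a),a[2],e)
print(current_clock())
E
python3 s8.py
```

```text
[-0.83  3.92  0.75]
scene lamp 0.83 [[0.497, -0.107, 0.075], [0.519, -0.058, 0.106], [0.555, 0.01, 0.115]]
scene chock 0.95 [[0.447, -0.068, 0.049], [0.468, -0.056, 0.074], [0.506, -0.025, 0.102]]
top lamp 0.74 [[0.5, -0.098, 0.09], [0.53, -0.052, 0.109], [0.561, -0.006, 0.118]]
top chock 0.64 [[0.447, -0.063, 0.055], [0.471, -0.04, 0.079], [0.499, -0.02, 0.104]]
scene lamp rack [48.9 -8.3] 0.13404311981121908 0.06723668021616908
scene chock rack [ 8.2 -2.3] 0.20452444077991633 0.04223781255621515
top lamp rack [ 50.1 -14.6] 0.14254882273445846 0.3242325212913448
top chock rack [6.2 0.5] 0.15257395227744533 0.047553435788729906
51.6333
```

View pics/s8.png

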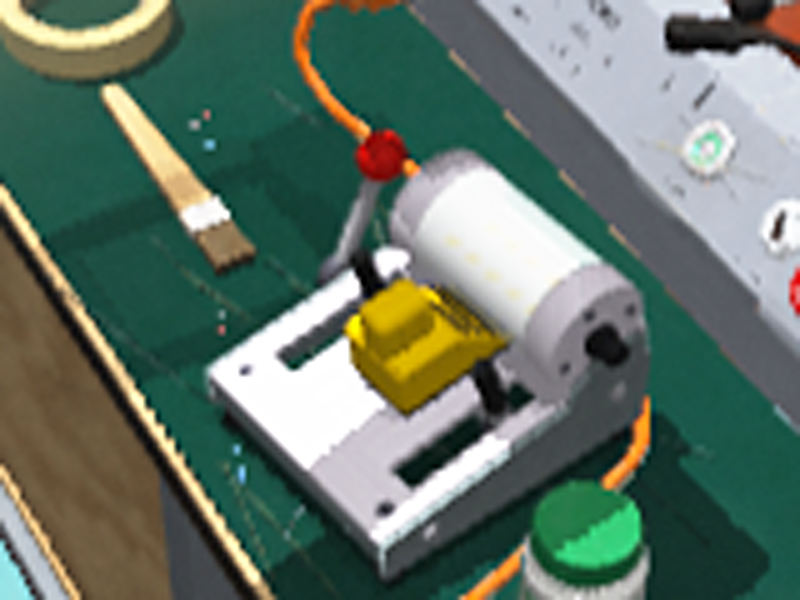

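The chock sits flat and centred against the lamp's low side. The lamp has been nudged about 5 mm uphill, leans on the chock, and the fingers stand free. Now the lever.

```bash
cat > s9.py <<'E'
from h import *
th=np.radians(20); n=np.array([np.cos(th),0,np.sin(th)]); d=np.array([np.sin(th),0,-np.cos(th)])
a0=np.arctan2(62,38)
def P(q,gap=0,back=0,L=72.7):
    K=np.array([12+L*np.cos(a0+q),92,29+L*np.sin(a0+q)]); return rk(*(K+n*(23+gap)+d*(8-back)))
cand=[]
for q in quat(RR.apply([0,1,0]),RR.apply(d)):
    A=[inverse_kinematics(P(*a),q) for a in((0,6,60),(0,6,0),(.5,),(1.,),(1.45,))]
    print([None if x is None else np.round(x,1).tolist() for x in A])
    if all(x is not None for x in A): cand.append((abs(np.array(A[0])-current_joint_pos()).max(),q))
q=min(cand,key=lambda t:t[0])[1]
move_ptp(P(0,6,60),q)
if servo_line(P(0,6,0),q,rate=.15,contact_N=6): print("contact on descent!",current_position()-P(0,6,0)); raise SystemExit
print(current_clock())
for s in(.2,.45,.7,.95,1.2,1.35): servo_line(P(s),q,rate=.12)
f=current_force(); print(f)
print("stop",servo_line(P(1.52),q,rate=.05,contact_N=18),current_force(),current_clock())
np.save("ql.npy",q)
c=capture("top"); im=c["image"].astype(int); red=(im[...,2]>140)&(im[...,1]<70)&(im[...,0]<70)
for nm,k in(("knob0",rk(50,86,91)),("knob1.4",rk(-42,86,78))): print(nm,proj(c,k).round(1))
v,u=np.nonzero(red); k=(u>270)&(u<330)&(v>220)&(v<300); print("red",u[k].mean() if k.any() else None,v[k].mean() if k.any() else None,k.sum())
E
python3 s9.py
```

```text
[[-0.1, 0.2, 2.0, 0.1, 0.6, -1.9], [-0.1, 0.3, 2.1, 0.2, 0.4, -1.9], [-0.1, 0.3, 2.1, 0.2, 0.4, -2.0], [-0.1, 0.2, 2.2, 0.2, 0.4, -2.0], [-0.1, 0.3, 2.3, 0.4, 0.3, -2.2]]
[[-0.1, 0.2, 2.0, 0.1, 0.6, 1.3], [-0.1, 0.3, 2.1, 0.2, 0.4, 1.2], [-0.1, 0.3, 2.1, 0.2, 0.4, 1.2], [-0.1, 0.2, 2.2, 0.2, 0.4, 1.1], [-0.1, 0.3, 2.3, 0.4, 0.3, 1.0]]
52.7333
[-0.94272536 -1.40716403  0.22404194]
stop True [ 3.56108817 -1.09610034 -0.47438224] 54.7583
knob0 [299.7 237.3]
knob1.4 [305.6 271.4]
red None None 0
```

```bash
cat > s10.py <<'E'
from h import *
q=np.load("ql.npy"); th=np.radians(20); n=RR.apply([np.cos(th),0,np.sin(th)]); d=RR.apply([np.sin(th),0,-np.cos(th)])
p=current_position(); print("tcp rack",RR.inv().apply(p-[RX,RY,0])*1e3)
servo_line(p+n*.006-d*.02,q,rate=.2); servo_line(p+n*.006-d*.10+RR.apply([0,.06,0]),q,rate=.3)
c=capture("scene"); im=c["image"].astype(int); red=(im[...,2]>140)&(im[...,1]<80)&(im[...,0]<80)
a0=np.arctan2(62,38); v,u=np.nonzero(red); k=(u>230)&(u<330)&(v>200)&(v<290); m=np.array([u[k].mean(),v[k].mean()]); print("red",m,k.sum())
for t in(1.0,1.2,1.3,1.35,1.4,1.45): print(t,proj(c,rk(12+72.7*np.cos(a0+t),86,29+72.7*np.sin(a0+t))).round(1))
for w in("stop_fingers","lamp"):
    for x in silhouettes("scene",w)[:1]: print(w,x["conf"],x["xy"],np.round(np.percentile(pts(c,x["region"]),[3,50,97],axis=0),3).tolist())
cv2.imwrite("pics/s10.png",cv2.resize(c["image"][200:320,230:390],(800,600),interpolation=cv2.INTER_CUBIC)); print(current_clock())
E
python3 s10.py
```

```text
tcp rack [-15.46524231  89.73986498  75.16667294]
red [281.1875 242.0625] 32
1.0 [286.  240.3]
1.2 [282.  244.7]
1.3 [280.2 247. ]
1.35 [279.4 248.2]
1.4 [278.6 249.5]
1.45 [277.9 250.7]
stop_fingers 0.7 [280.2, 250.5] [[0.416, -0.088, 0.033], [0.434, 0.031, 0.076], [0.499, 0.043, 0.089]]
lamp 0.94 [331.4, 250.7] [[0.497, -0.106, 0.074], [0.52, -0.058, 0.106], [0.557, 0.012, 0.115]]
55.725
```

```bash
python3 - <<'E'
import cv2,numpy as np
for f in("s8","s10"):
    im=cv2.imread(f"pics/{f}.png"); h=cv2.cvtColor(im,cv2.COLOR_BGR2HSV)
    m=(((h[...,0]<6)|(h[...,0]>172))&(h[...,1]>150)&(h[...,2]>40)).astype(np.uint8)
    k,l,s,c=cv2.connectedComponentsWithStats(m)
    for i in range(1,k):
        if s[i,4]>150: print(f,s[i][:4]/5+[230,200,0,0],s[i,4]/25,c[i]/5+[230,200])
E
python3 - <<'E'
import sys; sys.path.insert(0,'.')
from h import *
c=capture("scene"); print(proj(c,rk(50,86,91)))
for w in("lever_knob",):
    for n in("scene","top"):
        cc=capture(n); a0=np.arctan2(62,38)
        print(n,[(x["conf"],np.round(x["xy"],1),np.round(np.percentile(pts(cc,x["region"]),[10,50,90],axis=0),3).tolist()) for x in spot_in(n,w)[:0]+silhouettes(n,w)[:2]])
        z=cc["range_z"]; P=pts(cc); L=RR.inv().apply(P-[RX,RY,0])*1e3
        k=(abs(L[:,1]-86)<11)&(L[:,0]>-75)&(L[:,0]<75)&(L[:,2]>30)&(L[:,2]<112); A=L[k]
        print(" knob-ish pts",len(A), A[np.argsort(-A[:,2])[:12]].round(0).tolist())
print(current_clock(),RR.inv().apply(current_position()-[RX,RY,0])*1e3)
E
```

```text
s8 [301.2 226.   10.2  10.2] 77.96 [306.22195998 231.11995895]
s8 [388.  254.    2.    8.8] 10.04 [389.01673307 258.2438247 ]
s10 [274.6 245.8  10.2  10.2] 83.0 [279.66255422 250.82698795]
s10 [388.  254.    2.    8.8] 10.08 [389.01746032 258.24047619]
[308.47921809 229.35875641]
scene [(0.65, array([294.1, 252.5]), [[0.421, -0.094, 0.034], [0.445, 0.028, 0.047], [0.48, 0.04, 0.087]]), (0.22, array([311.9, 267.4]), [[0.449, -0.067, 0.053], [0.467, -0.057, 0.074], [0.499, -0.037, 0.099]])]
 knob-ish pts 124 [[-44.0, 85.0, 90.0], [-42.0, 84.0, 90.0], [-38.0, 77.0, 90.0], [-44.0, 82.0, 90.0], [-46.0, 83.0, 89.0], [-49.0, 87.0, 89.0], [-45.0, 88.0, 89.0], [-45.0, 80.0, 89.0], [-41.0, 90.0, 89.0], [-39.0, 80.0, 88.0], [-43.0, 79.0, 88.0], [-37.0, 83.0, 88.0]]
top [(0.74, array([318.1, 261.4]), [[0.433, -0.089, 0.032], [0.465, 0.002, 0.038], [0.494, 0.046, 0.083]])]
 knob-ish pts 121 [[-41.0, 87.0, 96.0], [-41.0, 85.0, 94.0], [-34.0, 83.0, 93.0], [-39.0, 84.0, 92.0], [-45.0, 82.0, 92.0], [-45.0, 93.0, 92.0], [-47.0, 85.0, 91.0], [-43.0, 90.0, 91.0], [-42.0, 82.0, 90.0], [-35.0, 92.0, 90.0], [-44.0, 85.0, 89.0], [-34.0, 81.0, 89.0]]
56.075 [-44.09821719 149.46191096 170.77096199]
```

```bash
python3 -c "
from h import *
print(close_job())"
```

```text
the job is handed in; nothing more can be done
None
```

The job is handed in at about 56 s of the 64 s allowed. The brush, chock and lever steps were all completed in that order. Two things did not go cleanly: the chock was dropped once, and the tape roll moved slightly.

**What I did**
- **Brush:** I lifted it off the rack and laid it flat on the bench on the lever side.
- **Chock:** On the first carry it slipped from the gripper and landed on its side at the bench's near edge. I don't know why; it may have struck the lever knob. I picked it up again, stood it on its sole, and carried it higher the second time. I then slid it point first up the deck against the lamp's middle.
- **Lever:** I pushed it over until the arm felt the end stop, then moved clear.

**Last checks**
- **Knob:** Depth points put it at rack x ≈ -43 mm, about 78 mm above the bench, which matches the fully-over position (1.4). The position from its colour in the image agreed to a few pixels. The contact stop read True, but the force reading just after it was only about 4 N.
- **Fingers:** The lowest points found for the stop fingers were 33 mm above the bench, below the deck. This is network output only; I had used up the picture limit and could not look at the final state.
- **Lamp:** It did not move when the fingers dropped (same readings before and after) and rests on the chock.

**Deviations**
- **Lamp pushed uphill:** I did not feel the first touch, so the lamp now sits 5 to 8 mm further up, probably against the lip. The chock is correspondingly higher than the nominal touch position.
- **Tape roll:** While I was recovering the chock it rested briefly on the roll. The roll moved about 5 mm by image comparison (1 to 2 pixels), and I did not put it back.
- **Jar, tin and gauge block:** I never went near them, but I did not measure them again at the end.

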